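# Close the socket case and stack the tool cases

### The job

Pack up the three grey steel tool cases: shut the lid of the big open socket case fully, then set the middle-sized case on its lid and the small case on top of that. Build the column squarely, each case flat, centred on the one below with edges parallel and latches on the same side as the big case's, setting each down gently rather than letting it drop. Leave the big case where it stands and do not disturb the other things on the bench.

Things in the scene. Friction and masses are not known exactly. Their poses are not given: they have to be found in the camera images.
- big_case: the big dark-grey pressed-steel socket-set case, 90 mm deep (its x) by 200 mm long (its y), 52 mm high with the lid shut; heavy (about 2 kg), loose, standing on the tread plate (plate top 4 mm above the bench). Origin: centre of its underside; z up. Two bright draw latches and a bail handle on its front face (-x of its frame), hinge along its rear (+x) upper edge. Open at the start, showing sockets and a ratchet
- big_lid (a joint): the big case's lid, hinge angle in rad: 0 = shut, about 1.57 = upright, stop at 1.75. The hinge is stiff: the lid stays at any angle it is left at and needs a push of about 2 to 4 N at its free edge. It starts between 1.0 and 1.5. Pushing its outer face over and down towards the case's front shuts it
- big_hinge (a point): middle of the hinge line of the big case: 45 mm behind its centre (+x of its frame), 38 mm above its underside; the line runs along the case's y; axes as the case's
- big_lid_edge (a point): middle of the free edge of the lid's outer face: on the lid, 90 mm from the hinge line and 14 mm out along the lid's outward normal; its axes turn with the lid (z is the outward normal, -x points from the hinge to the free edge; shut, they are the case's axes). The lid is 90 x 200 mm
- middle_case_center (a point): centre (half-way up) of the middle-sized closed grey steel case: 64 mm deep (x, the way to grip it), 170 mm long (y), 44 mm high (z), 0.4 to 0.8 kg. Two bright latches 58 mm either side of the middle of its front face (-x), standing out 4 mm; the middle of the long faces is free to grip
- small_case_center (a point): centre (half-way up) of the small closed grey steel case: 52 mm deep (x, the way to grip it), 140 mm long (y), 38 mm high (z), 0.25 to 0.5 kg. Two bright latches 46 mm either side of the middle of its front face (-x), standing out 4 mm; the middle of the long faces is free to grip
- middle_case_latches (a point): middle of the middle-sized case's front face, between its latches
- small_case_latches (a point): middle of the small case's front face, between its latches
- carton: closed cardboard carton of screws, 62 x 110 x 50 mm, lying in front of the cases (towards the robot); bystander; origin under its centre
- pliers: combination pliers with red handles, 185 mm long, lying flat; bystander
- tape_measure: black and grey tape measure, 36 x 72 x 62 mm, standing; bystander; origin under its centre
- screwdriver: screwdriver, 200 mm, lying behind the cases; bystander
- wrench: spanner, 200 mm, lying behind the cases; bystander
- oil_filter: white spin-on oil filter, 76 mm across, 92 mm tall, standing behind the cases; bystander; origin under its centre
- spray_can: spray can, 60 mm across, 170 mm tall, standing behind the cases; bystander; origin under its centre
- middle_case: the middle-sized case; origin under its centre
- small_case: the small case; origin under its centre

How it is judged:
On the way, in this order (a step that is already met when the one before it is completed fails the run):
1. the big case's lid is fully shut (value of joint big_lid below 0.04 rad), for 0.2 s.
2. the middle-sized case lies squarely on the big case's shut lid, let go (value of joint big_lid below 0.04 rad and x of middle_case_center in the frame of big_case between -0.01 and 0.01 m and y of middle_case_center in the frame of big_case between -0.01 and 0.01 m and z of middle_case_center in the frame of big_case between 0.069 and 0.079 m and angle between the y axis of middle_case_center and the y axis of big_case, either way round below 0.1 rad and angle between middle_case_center's own z axis and vertical below 0.06 rad and x of middle_case_latches in the frame of big_case below 0 m and not (contact force between the fingers and middle_case above 0.3 N)), for 0.2 s.
3. the small case lies squarely on the middle-sized one, let go (all of step 2 and x of small_case_center in the frame of middle_case_center between -0.01 and 0.01 m and y of small_case_center in the frame of middle_case_center between -0.01 and 0.01 m and z of small_case_center in the frame of middle_case_center between 0.036 and 0.046 m and angle between the y axis of small_case_center and the y axis of middle_case_center, either way round below 0.1 rad and angle between small_case_center's own z axis and vertical below 0.06 rad and x of small_case_latches in the frame of middle_case_center below 0 m and not (contact force between the fingers and small_case above 0.3 N)), for 0.2 s.
At the end, for the whole second after the job is handed in: Big lid shut (under 0.04 rad), middle case flat on it and small case flat on that, each within 10 mm of centred and 0.10 rad of parallel to the one below, latches on the big case's latch side; big case within 30 mm of where it stood; all released and at rest (all of step 3 and linear speed of each of big_case, middle_case, small_case below 0.01 m/s and angular speed of each of big_case, middle_case, small_case below 0.05 rad/s and distance of big_case from where it was at the start of the episode below 0.03 m); the robot touches nothing.
It fails at once if the big case is shifted more than 30 mm (distance of big_case from where it was at the start of the episode above 0.03 m).
It fails at once if a case is dropped (falls free of the fingers faster than 0.4 m/s, a fall of about 8 mm) or rammed down (over 80 N on the one below) ((linear speed of middle_case above 0.4 m/s and contact force between the fingers and middle_case below 0.3 N) or (linear speed of small_case above 0.4 m/s and contact force between the fingers and small_case below 0.3 N) or contact force between middle_case and big_case above 80 N or contact force between small_case and middle_case above 80 N).
It fails at once if another thing on the bench is disturbed (moved more than 30 mm) (distance of any of carton, pliers, tape_measure, screwdriver, wrench, oil_filter, spray_can from where it was at the start of the episode above 0.03 m).
It also fails if it takes over 70 s, if anything falls off the work surface, if the arm or the gripper's body presses on something with over 40 N, if the wrist force passes 120 N, or if a joint passes its speed limit or range.

### The arm

A 6-joint arm with a two-finger parallel gripper is mounted at the origin on the work surface. World frame = base frame: x ahead of the robot, y to its left, z up, the work surface at z = 0. Lengths are in m, angles in rad, forces in N, time in s.
With the tool pointing down it reaches from about 0.35 to 0.85 m from the base axis. Payload 8.1 kg.
Tool frame: the origin (TCP) lies between the finger pads; the fingertips stand 11 mm ahead of it and the grasp point (between the pads) lies 8 mm behind it (robot.tips_ahead is the distance from the TCP to the fingertips, in m); z points along the fingers, y is the line along which they close (so a half turn about z gives the same grasp; the last joint's range is limited). The gripper opens to 93 mm and grips with 3 to 60 N. Pads are 15 mm wide; open, the fingers measure 128 mm over their backs; the gripper's body (75 mm by 188 mm) begins 65 mm behind the grasp point.
Start: joints at [-1.208, 0.13, 1.488, -0, 1.523, -0.085], TCP at [0.26, -0.541, 0.23] pointing down, gripper open.
Joint ranges: [-2.96, 2.96], [-0.89, 2.26], [0.02, 2.5], [-1.34, 4.48], [0, 2.73], [-2.66, 2.66]. Speed limits (rad/s): [2.39, 2.39, 2.79, 3.14, 3.14, 3.14].

### API

Orientations are given as a rotation vector (axis times angle).
In Python, from plant import robot gives the robot as it stands. The module is installed in compiled form; this text tells all that it offers.
- The arm moves only by the tool move_arm, never from a script. Its argument "deltas" is one flat list of numbers, 7 for each row, row after row: the shift along the tool's x, y, z in m, then the turn, a rotation vector about the tool's x, y, z in rad, then the opening, from 0 (shut) to 1 (fully open). A call has 1 to 12 rows; each row is the pose to reach, as a shift and turn from the pose commanded when the call began, along the tool's axes at that moment; what a row does not reach only later rows make up. A row lasts 1/8 s, in which the tool goes at most 62.5 mm and 10.7 degrees, less where a joint would pass 70% of its speed; a pose out of reach is approached as far as the arm can. A call with a gripper value outside its range is refused whole. The fingers move at their own pace and stop on an object; "squeeze" is the grip in N (left out, the last holds). Time passes only in rows, so rows that repeat a pose let the fingers close. It gives the time, the measured TCP pose, the force, the opening and the grip force at its end, in the units of the state.
- robot.read_state(): the state, without advancing time (a new reading comes with each control period).
- robot.read_camera(name): name is "scene" or "top" or "wrist"; returns (picture, depth): 480x640x3 uint8, red, green, blue; 480x640 float32, m along the optical axis (not along the pixel's ray), 0 where there is no reading.
- robot.camera_model(name): a dict with "K" (3x3 intrinsics, pixels), "R" (3x3) and "t" (3): a world point X has camera coordinates R X + t; the wrist camera has in their place "tool_from_camera" (4x4, takes a point from camera to tool coordinates, whose origin is the TCP and whose axes are the flange's). Camera axes: x right, y down, z forward; pixel columns grow to the right and rows downward; lengths in m; the calibration is good to about 2 mm. A picture is of the moment at which its call begins: read the wrist's pose just before it. camera_model takes no time and is no camera call.
- robot.close_job(): hands the job in; it is judged then, once.
Trained networks look in the newest picture that a camera, given by its name, has taken for a name from the list of things; names that differ only in an ending like _2 or _b are one class to them, and where a whole thing is asked for, a point or a joint stands for the part that bears it (a point fixed in the world has none). Each returns a list of dicts, best first, with "confidence" (0 to 1); they miss things now and then, are a little off and sometimes report something else, mostly with a low value. They report only what shows in the picture. A call takes as long as a camera call.
- robot.recognise(camera, label): "uv" ([column, row] in pixels, amid what is visible of it).
The state is a dict: "t": time; "q": joint angles; "dq": joint speeds; "joint_torque": joint torques, N m; "tool_pos": TCP position; "orientation": TCP orientation; "force": force on the tool from outside, world axes, zero at the start; "wrist_torque": the same for the moment, N m; "opening": finger opening in m; "gripper_force": force on a finger pad.
Only numpy, scipy, OpenCV 4.12 (cv2) and the standard library are available. Lean on these libraries where they do the work, as an engineer would, in place of code of your own. Each camera call takes 0.05 s, during which the arm holds its last target. There are 200 camera calls.

## Working session

There is one attempt and no reset: what is moved stays moved. The work goes in short steps, Python scripts to look and compute and a tool call to move; the robot and the scene stay as the last step left them, time stands still between calls to the robot, and variables do not carry over. Pictures are saved under pics/ and viewed, at most 10 in all, crops included, and the job is handed in when it is done.

Besides the shell and the picture viewer there is one more tool, called after "Call:" as name(argument=value, ...), one argument or row to a line, values as JSON. move_arm: Moves the arm, as the interface text tells. Its arguments: {"type":"object","properties":{"deltas":{"type":"array","items":{"type":"number"}},"squeeze":{"type":"number"}},"required":["deltas"]}

```bash
mkdir -p pics
cat > h.py <<'E'
import numpy as np, cv2
from scipy.spatial.transform import Rotation as Ro
from plant import robot
def cloud(cam):
    st=robot.read_state(); img,d=robot.read_camera(cam); m=robot.camera_model(cam)
    v,u=np.mgrid[:480,:640]; K=np.array(m["K"])
    P=np.stack([(u-K[0,2])/K[0,0]*d,(v-K[1,2])/K[1,1]*d,d],-1)
    if "R" in m: W=(P-np.array(m["t"]))@np.array(m["R"])
    else:
        T=np.array(m["tool_from_camera"]); W=P@T[:3,:3].T+T[:3,3]
        W=W@Ro.from_rotvec(st["orientation"]).as_matrix().T+np.array(st["tool_pos"])
    W[d==0]=np.nan
    return img,W
def save(n,img): cv2.imwrite(f"pics/{n}.png",img[:,:,::-1])
E
python3 - <<'E'
from h import *
s=robot.read_state();print(s["tool_pos"],s["orientation"],s["opening"])
for c in("top","scene"):
    img,W=cloud(c);save(c,img);np.savez(f"{c}.npz",img=img,W=W)
    for n in("big_case","big_lid","middle_case","small_case","middle_case_latches","small_case_latches","carton","tape_measure","oil_filter","spray_can","pliers","screwdriver","wrench"):
        for r in robot.recognise(c,n)[:2]:
            u,v=np.round(r["uv"]).astype(int);print(c,n,round(r["confidence"],2),(u,v),np.round(W[min(v,479),min(u,639)],3))
E
```

```text
[ 0.25961611 -0.54030885  0.22859815] [-3.06139761e+00 -6.97151347e-01  4.02393361e-04] 0.09299821284324088
top big_case 0.65 (np.int64(160), np.int64(242)) [0.562 0.29  0.021]
top big_lid 0.97 (np.int64(161), np.int64(220)) [0.588 0.265 0.106]
top middle_case 0.94 (np.int64(308), np.int64(226)) [0.597 0.003 0.044]
top small_case 0.85 (np.int64(451), np.int64(282)) [ 0.496 -0.272  0.042]
top small_case 0.5 (np.int64(311), np.int64(225)) [ 0.598 -0.003  0.049]
top middle_case_latches 0.66 (np.int64(307), np.int64(233)) [0.582 0.004 0.051]
top small_case_latches 0.96 (np.int64(447), np.int64(281)) [ 0.498 -0.264  0.043]
top small_case_latches 0.69 (np.int64(161), np.int64(222)) [0.58  0.259 0.126]
top carton 0.71 (np.int64(314), np.int64(325)) [ 0.41  -0.013  0.054]
top tape_measure 0.69 (np.int64(446), np.int64(352)) [ 0.367 -0.254  0.064]
top oil_filter 0.89 (np.int64(281), np.int64(136)) [0.756 0.058 0.098]
top spray_can 0.66 (np.int64(344), np.int64(118)) [ 0.762 -0.054  0.175]
top spray_can 0.26 (np.int64(308), np.int64(233)) [0.582 0.003 0.048]
top screwdriver 0.87 (np.int64(206)
[... 723 characters left out ...]
(173), np.int64(285)) [ 0.799 -0.034  0.119]
scene tape_measure 0.69 (np.int64(283), np.int64(192)) [ 0.389 -0.243  0.053]
scene oil_filter 0.7 (np.int64(238), np.int64(347)) [0.797 0.091 0.082]
scene oil_filter 0.17 (np.int64(236), np.int64(217)) [ 0.524 -0.244  0.044]
scene spray_can 0.81 (np.int64(174), np.int64(286)) [ 0.798 -0.033  0.117]
scene spray_can 0.54 (np.int64(303), np.int64(284)) [0.614 0.027 0.049]
scene pliers 0.87 (np.int64(500), np.int64(285)) [0.37  0.25  0.018]
scene pliers 0.66 (np.int64(302), np.int64(286)) [0.616 0.027 0.046]
scene screwdriver 0.8 (np.int64(364), np.int64(400)) [0.723 0.23  0.029]
scene wrench 0.55 (np.int64(134), np.int64(268)) [ 0.739 -0.279  0.012]
```

View pics/top.png

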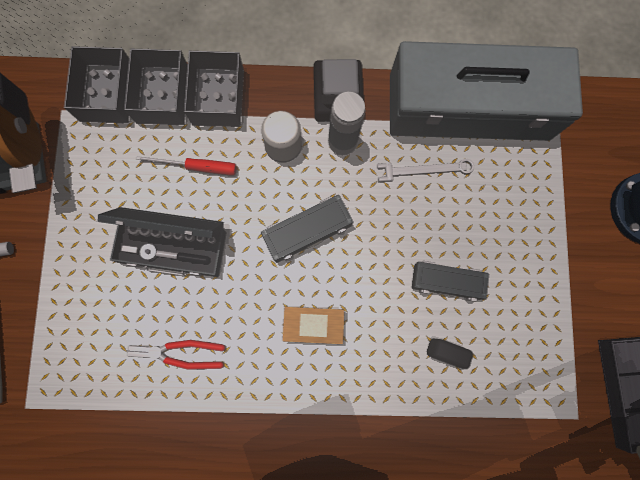

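View pics/scene.png

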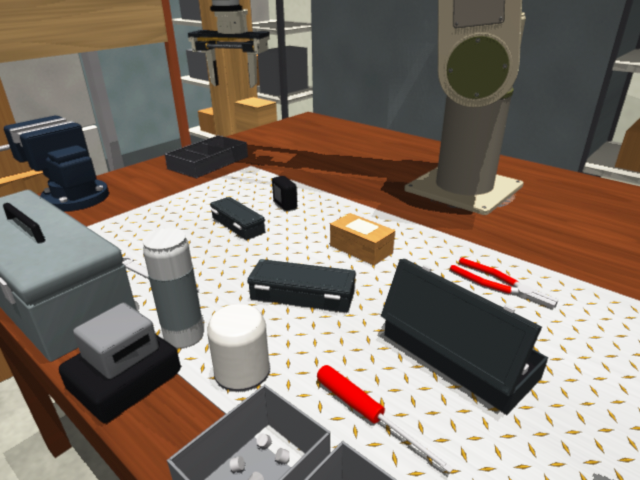

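Run:
```python
from h import *
W=np.load("top.npz")["W"]
x,y,z=W[...,0],W[...,1],W[...,2]
def rect(n,box,zr):
    m=(x>box[0])&(x<box[1])&(y>box[2])&(y<box[3])&(z>zr[0])&(z<zr[1])
    p=W[m]; r=cv2.minAreaRect(p[:,:2].astype(np.float32)*1000)
    print(n,len(p),"z",np.percentile(p[:,2],[10,50,90]).round(4),"rect",np.round(r[0],1),np.round(r[1],1),round(r[2],1),"mean",p.mean(0).round(4))
rect("mid",(.5,.68,-.13,.13),(.035,.065))
rect("small",(.42,.58,-.38,-.17),(.03,.06))
rect("carton",(.34,.48,-.12,.1),(.04,.07))
rect("bigall",(.45,.7,.13,.42),(.025,.2))
rect("lid",(.45,.7,.13,.42),(.06,.2))
rect("plate",(.45,.7,.13,.42),(.002,.008))
m=(x>.45)&(x<.72)&(y>.13)&(y<.42)&(z>.065)&(z<.2)
p=W[m];c=p.mean(0);n=np.linalg.svd(p-c,full_matrices=False)[2][2];print("lid plane",c,n, p.max(0),p.min(0))
```

```text
mid 2992 z [0.0452 0.0479 0.05  ] rect [593.8   4.1] [ 74.3 170.5] 27.7 mean [0.5929 0.0052 0.0476]
small 2084 z [0.0388 0.0417 0.0439] rect [ 499.5 -273.5] [140.2  62.1] 82.2 mean [ 0.4995 -0.2726  0.0414]
carton 2095 z [0.0532 0.0553 0.0572] rect [409.8 -11.9] [110.9  63. ] 88.7 mean [ 0.4096 -0.0117  0.0552]
bigall 4110 z [0.031  0.0502 0.1294] rect [558.2 269.4] [201.5 108.2] 83.1 mean [0.5653 0.2685 0.0712]
lid 1893 z [0.0737 0.1251 0.1309] rect [587.1 266.1] [201.2  41.6] 83.3 mean [0.5829 0.2637 0.1111]
plate 9943 z [0.0025 0.0041 0.0061] rect [575. 275.] [249.9 290. ] 0.0 mean [0.5757 0.2716 0.0042]
lid plane [0.58201179 0.2640039  0.11312113] [ 0.88226345 -0.10781301  0.458244  ] [0.61489646 0.36671307 0.13596472] [0.55570788 0.16531626 0.06506613]
```

Run:
```python
from h import *
t=np.load("top.npz")["img"];s=np.load("scene.npz")["img"]
f=lambda a:cv2.resize(a,(400,300),interpolation=cv2.INTER_CUBIC)
save("crop",np.vstack([np.hstack([f(t[190:265,255:355]),f(t[245:320,400:500])]),np.hstack([f(s[240:330,240:360]),f(s[185:245,200:280])])]))
W=np.load("top.npz")["W"];x,y,z=W[...,0],W[...,1],W[...,2]
# top-face edges of the cases, big case lower rim
def top(n,box,h):
    m=(x>box[0])&(x<box[1])&(y>box[2])&(y<box[3])&(abs(z-h)<.007)
    m=cv2.morphologyEx(m.astype(np.uint8),cv2.MORPH_OPEN,np.ones((5,5)))>0
    p=W[m].copy(); r=cv2.minAreaRect(p[:,:2].astype(np.float32)*1000);print(n,r)
top("mid",(.5,.68,-.13,.13),.048);top("small",(.42,.58,-.38,-.17),.042)
S=np.load("scene.npz")["W"];x,y,z=S[...,0],S[...,1],S[...,2]
m=(x>.45)&(x<.72)&(y>.13)&(y<.42)&(z>.055)&(z<.2)
p=S[m]
# outer lid face by RANSAC
rng=np.random.default_rng(0);best=0
for _ in range(300):
    a=p[rng.choice(len(p),3,False)];n=np.cross(a[1]-a[0],a[2]-a[0]);n/=np.linalg.norm(n)+1e-12
    k=abs((p-a[0])@n)<.003
    if k.sum()>best:best=k.sum();K=k
q=p[K];c=q.mean(0);n=np.linalg.svd(q-c,full_matrices=False)[2][2];print("outer",len(p),best,c,n*np.sign(n[0]),q.max(0),q.min(0))
for zz in(.06,.08,.1,.12,.13):
    b=q[abs(q[:,2]-zz)<.004]
    if len(b):print(zz,b[b[:,1].argmin()],b[b[:,1].argmax()])
```

```text
mid ((594.3060913085938, 4.294685363769531), (66.40789031982422, 170.4458465576172), 27.56951141357422)
small ((500.50048828125, -273.7004699707031), (140.09515380859375, 54.31180953979492), 82.79664611816406)
outer 10123 9537 [0.59350249 0.27749131 0.09397752] [ 0.92230934 -0.10775203  0.37112664] [0.62126924 0.36816322 0.13380685] [0.56540116 0.166209   0.05500005]
0.06 [0.59440277 0.166209   0.05837731] [0.61371311 0.36468823 0.06272102]
0.08 [0.58512434 0.1667138  0.08172892] [0.60518003 0.36546989 0.08223638]
0.1 [0.57760966 0.16708664 0.09860753] [0.59895528 0.36681734 0.09717366]
0.12 [0.57019977 0.16892705 0.11759025] [0.59206309 0.36766593 0.12293328]
0.13 [0.56570268 0.16977775 0.13063427] [0.59039252 0.36816322 0.12795609]
```

View pics/crop.png

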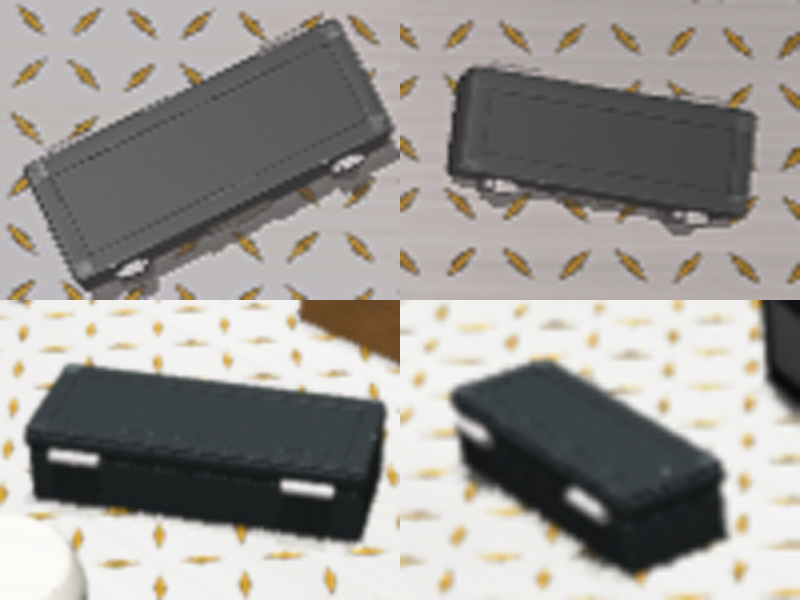

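The crops show the bright latch-like fittings on both long faces: top view, robot side, at about (287,257)/(342,230) for the middle case; scene view, far side. I'll settle which are the latches with the wrist camera later. First I'll shut the lid: its angle is about 1.19 rad, case yaw about −0.12, hinge at about (0.598, 0.267).

Call:
move_arm(
  deltas=[0.701,-0.551,0.03,0,0,-1.003,0,0.701,-0.551,0.03,0,0,-1.003,0,0.701,-0.551,0.03,0,0,-1.003,0,0.701,-0.551,0.03,0,0,-1.003,0,0.701,-0.551,0.03,0,0,-1.003,0,0.701,-0.551,0.03,0,0,-1.003,0,0.701,-0.551,0.03,0,0,-1.003,0,0.701,-0.551,0.03,0,0,-1.003,0,0.701,-0.551,0.03,0,0,-1.003,0,0.701,-0.551,0.03,0,0,-1.003,0,0.701,-0.551,0.03,0,0,-1.003,0,0.701,-0.551,0.03,0,0,-1.003,0],
  squeeze=10,
)

```text
t: 2.9
tool_pos: [0.5912, 0.1339, 0.2046]
orientation: [2.35, 2.084, 0.001]
force: [1.2, -0.7, 1.2]
opening: 0.0007
gripper_force: 0.0
```

Call:
move_arm(
  deltas=[0.132,0.047,0,0,0,0,0,0.132,0.047,0,0,0,0,0,0.132,0.047,0,0,0,0,0,0.132,0.047,0.072,0,0,0,0,0.132,0.047,0.072,0,0,0,0,0.132,0.047,0.072,0,0,0,0],
)

```text
t: 3.65
tool_pos: [0.6523, 0.2568, 0.132]
orientation: [-2.35, -2.083, 0.003]
force: [0.6, -0.4, -0.0]
opening: 0.0004
gripper_force: 0.0
```

Call:
move_arm(
  deltas=[0,-0.035,0,0,0,0,0,0,-0.05,0,0,0,0,0,0,-0.062,0.002,0,0,0,0,0,-0.069,0.004,0,0,0,0,0,-0.076,0.008,0,0,0,0,0,-0.083,0.012,0,0,0,0,0,-0.09,0.017,0,0,0,0,0,-0.096,0.022,0,0,0,0,0,-0.101,0.028,0,0,0,0,0,-0.106,0.035,0,0,0,0,0,-0.11,0.042,0,0,0,0,0,-0.113,0.049,0,0,0,0],
)

```text
t: 5.15
tool_pos: [0.5403, 0.2708, 0.0827]
orientation: [-2.35, -2.084, 0.001]
force: [-1.7, 0.3, 1.2]
opening: 0.0005
gripper_force: 0.7
```

Call:
move_arm(
  deltas=[0,-0.003,0.005,0,0,0,0,0,-0.004,0.009,0,0,0,0,0,-0.004,0.013,0,0,0,0,0,-0.004,0.017,0,0,0,0,0,-0.004,0.018,0,0,0,0,0,-0.004,0.018,0,0,0,0],
)

```text
t: 5.9
tool_pos: [0.5369, 0.2714, 0.0672]
orientation: [-2.351, -2.084, -0.0]
force: [-7.8, -3.0, 15.9]
opening: 0.0003
gripper_force: 7.9
```

Call:
move_arm(
  deltas=[0,0,-0.06,0,0,0,0,0,0,-0.12,0,0,0,0,-0.258,0.088,-0.183,0,0,-0.6,1,-0.258,0.088,-0.183,0,0,-0.6,1,-0.258,0.088,-0.183,0,0,-0.6,1,-0.258,0.088,-0.183,0,0,-0.6,1,-0.258,0.088,-0.183,0,0,-0.6,1,-0.258,0.088,-0.183,0,0,-0.6,1,-0.258,0.088,-0.183,0,0,-0.6,1,-0.258,0.088,-0.183,0,0,-0.6,1],
)

```text
t: 7.15
tool_pos: [0.5929, 0.0059, 0.2478]
orientation: [-1.627, -2.686, 0.0]
force: [0.9, 0.2, -0.2]
opening: 0.0756
gripper_force: 0.0
```

Run:
```python
from h import *
s=robot.read_state();print(s["tool_pos"],s["orientation"],s["opening"])
imw,Ww=cloud("wrist");imt,Wt=cloud("top");ims,Ws=cloud("scene")
np.savez("b.npz",imw=imw,Ww=Ww,imt=imt,Wt=Wt,ims=ims,Ws=Ws)
save("wrist1",imw)
T=np.array(robot.camera_model("wrist")["tool_from_camera"]);print(T.round(3))
f=lambda a:cv2.resize(a,(400,300),interpolation=cv2.INTER_CUBIC)
save("b",np.hstack([f(imt[190:295,90:230]),f(ims[255:405,360:560])]))
for n,W in(("top",Wt),("scene",Ws),("wrist",Ww)):
    x,y,z=np.moveaxis(W,-1,0)
    m=(x>.45)&(x<.68)&(y>.13)&(y<.42)&(z>.045)&(z<.075)
    if m.sum()>200:
        m=cv2.morphologyEx(m.astype(np.uint8),cv2.MORPH_OPEN,np.ones((5,5)))>0
        p=W[m];print(n,np.percentile(p[:,2],[10,50,90]),cv2.minAreaRect(p[:,:2].astype(np.float32)*1000))
    q=W[(x>.45)&(x<.68)&(y>.13)&(y<.42)&(z>.075)];print(len(q))
    m=(x>.5)&(x<.68)&(y>-.13)&(y<.13)&(abs(z-.048)<.008)
    m=cv2.morphologyEx(m.astype(np.uint8),cv2.MORPH_OPEN,np.ones((7,7)))>0
    if m.sum()>200:
        p=W[m];print(n,"mid",np.median(p[:,2]),cv2.minAreaRect(p[:,:2].astype(np.float32)*1000))
```

```text
[0.59289134 0.00587282 0.24783463] [-1.62730750e+00 -2.68616351e+00  2.61116040e-04] 0.07560454401227462
[[ 0.    -0.97  -0.244  0.066]
 [ 1.     0.    -0.    -0.   ]
 [ 0.    -0.244  0.97  -0.155]
 [ 0.     0.     0.     1.   ]]
top [0.05380898 0.05599992 0.05807871] ((558.884033203125, 306.3336181640625), (129.423828125, 98.3962173461914), 85.4491958618164)
0
top mid 0.047894161425152765 ((569.5198974609375, 48.51283264160156), (68.09966278076172, 70.98821258544922), 24.72532081604004)
scene [0.05302218 0.05592865 0.05703533] ((554.416748046875, 270.9581604003906), (201.07347106933594, 95.1593246459961), 83.24697875976562)
0
scene mid 0.04790292275967067 ((594.3731079101562, 7.1174774169921875), (66.55814361572266, 168.9298553466797), 27.90287971496582)
wrist [0.05390454 0.05553445 0.05673275] ((557.9014892578125, 177.20245361328125), (101.54540252685547, 47.106441497802734), 26.37145233154297)
0
wrist mid 0.04763252823980091 ((591.9324340820312, 3.936309814453125), (69.77156066894531, 169.4854278564453), 28.2073974609375)
```

View pics/wrist1.png

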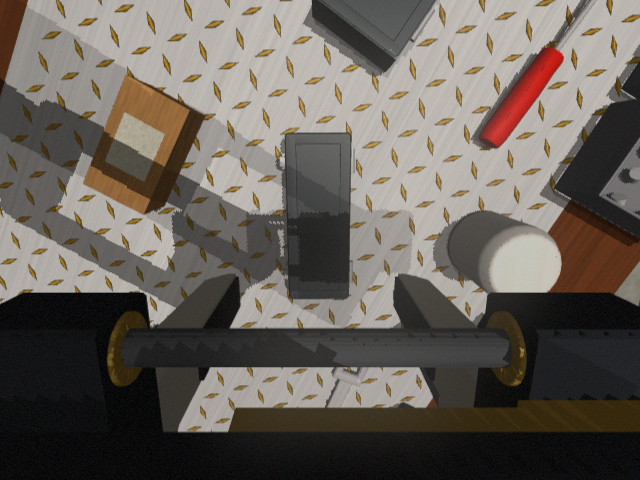

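View pics/b.png

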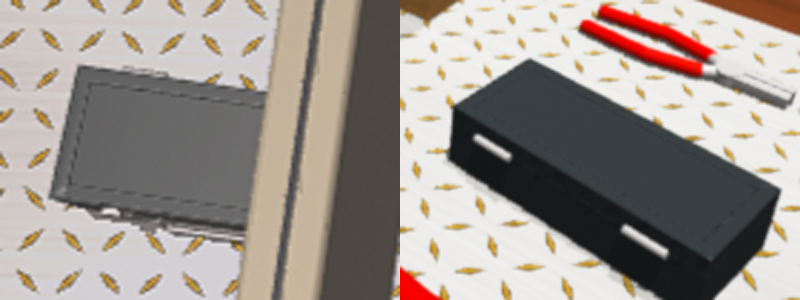

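The lid is shut (top face at 0.056). The big case carries bright plates on its rear (+x) face too, so those are hinges; on the other cases the protruding fittings on the −x side (wrist view at (283,160)) are the latches. No half turn is needed, so I'll grasp the middle case.

Call:
move_arm(
  deltas=[0,0,0.06,0,0,0,1,0,0,0.12,0,0,0,1,0,0,0.18,0,0,0,1,0,0,0.21,0,0,0,1,0,0,0.225,0,0,0,1,0,0,0.225,0,0,0,1,0,0,0.225,0,0,0,0,0,0,0.225,0,0,0,0,0,0,0.225,0,0,0,0,0,0,0.225,0,0,0,0,0,0,0.225,0,0,0,0],
  squeeze=30,
)

```text
t: 8.68
tool_pos: [0.5942, 0.0046, 0.0245]
orientation: [1.629, 2.684, 0.002]
force: [1.1, 2.0, 6.5]
opening: 0.0641
gripper_force: 30.0
```

Call:
move_arm(
  deltas=[0,0,-0.04,0,0,0,0,0,0,-0.09,0,0,0,0,0,0,-0.14,0,0,0,0,0.255,0.088,-0.15,0,0,0.6,0,0.255,0.088,-0.15,0,0,0.6,0,0.255,0.088,-0.15,0,0,0.6,0,0.255,0.088,-0.15,0,0,0.6,0,0.255,0.088,-0.15,0,0,0.6,0,0.255,0.088,-0.15,0,0,0.6,0,0.255,0.088,-0.15,0,0,0.6,0,0.255,0.088,-0.15,0,0,0.6,0],
)

```text
t: 10.05
tool_pos: [0.5535, 0.27, 0.1726]
orientation: [-2.352, -2.082, 0.002]
force: [-0.2, -0.3, -6.4]
opening: 0.0639
gripper_force: 30.0
```

Run:
```python
from h import *
s=robot.read_state();print(s["tool_pos"],s["orientation"],s["opening"],s["force"])
img,W=cloud("scene");x,y,z=np.moveaxis(W,-1,0)
B=np.load("b.npz")
def fit(W,box,zc,t=.004,k=5):
    x,y,z=np.moveaxis(W,-1,0)
    m=(x>box[0])&(x<box[1])&(y>box[2])&(y<box[3])&(abs(z-zc)<t)
    m=cv2.morphologyEx(m.astype(np.uint8),cv2.MORPH_OPEN,np.ones((k,k)))>0
    p=W[m];return len(p),cv2.minAreaRect(p[:,:2].astype(np.float32)*1000),p[:,2].mean()
print("big scene before",fit(B["Ws"],(.45,.68,.13,.42),.056,.003))
print("big scene now",fit(W,(.45,.68,.13,.42),.056,.003))
m=(x>.45)&(x<.68)&(y>.13)&(y<.42)&(z>.12)&(z<.28)
p=W[m];print(len(p),np.histogram(p[:,2],bins=16,range=(.12,.28)))
```

```text
[0.55347362 0.27004651 0.1726382 ] [-2.35199545 -2.08240215  0.0023793 ] 0.06391317288494192 [-0.19074804 -0.27663545 -6.35724044]
big scene before (6745, ((553.849365234375, 271.01806640625), (201.07659912109375, 94.01692962646484), 83.15275573730469), np.float64(0.056024025308993544))
big scene now (6658, ((554.0479125976562, 271.16546630859375), (200.59010314941406, 92.63744354248047), 83.26886749267578), np.float64(0.056052166736118146))
11467 (array([   0,    0,    0,  503,  953, 1004, 1061, 3591,  275,  236,  135,
         46,  267,  960, 1260, 1176]), array([0.12, 0.13, 0.14, 0.15, 0.16, 0.17, 0.18, 0.19, 0.2 , 0.21, 0.22,
       0.23, 0.24, 0.25, 0.26, 0.27, 0.28]))
```

Call:
move_arm(
  deltas=[0,0,0.04,0,0,0,0,0,0,0.07,0,0,0,0,0,0,0.084,0,0,0,0,0,0,0.087,0,0,0,0,0,0,0.089,0,0,0,0,0,0,0.091,0,0,0,0,0,0,0.093,0,0,0,0,0,0,0.093,0,0,0,0],
)

```text
t: 11.1
tool_pos: [0.5536, 0.2715, 0.0806]
orientation: [2.35, 2.084, 0.0]
force: [-0.3, -0.3, -5.7]
opening: 0.0638
gripper_force: 30.0
```

Call:
move_arm(
  deltas=[0,0,0.001,0,0,0,0,0,0,0.002,0,0,0,0,0,0,0.003,0,0,0,0,0,0,0.004,0,0,0,0,0,0,0.005,0,0,0,0,0,0,0.005,0,0,0,0],
)

```text
t: 11.85
tool_pos: [0.5538, 0.2716, 0.0765]
orientation: [2.35, 2.084, 0.001]
force: [-4.8, -2.7, 4.3]
opening: 0.064
gripper_force: 30.0
```

```bash
cat >> h.py <<'E'
def fit(W,box,zc,t=.003,k=5):
    x,y,z=np.moveaxis(W,-1,0)
    m=(x>box[0])&(x<box[1])&(y>box[2])&(y<box[3])&(abs(z-zc)<t)
    m=cv2.morphologyEx(m.astype(np.uint8),cv2.MORPH_OPEN,np.ones((k,k)))>0
    p=W[m];return len(p),cv2.minAreaRect(p[:,:2].astype(np.float32)*1000),p[:,2].mean()
E
python3 - <<'E'
from h import *
img,W=cloud("scene");print(robot.read_state()["force"])
print(fit(W,(.45,.68,.13,.42),.056));print(fit(W,(.45,.68,.13,.42),.1,.005))
E
```

```text
[-6.13668033 -1.47295514  4.05947065]
(2275, ((554.9967651367188, 271.071533203125), (200.9261932373047, 91.61825561523438), 83.84722900390625), np.float64(0.05618430105591533))
(2605, ((559.230712890625, 273.391845703125), (167.27597045898438, 86.26019287109375), 83.28968811035156), np.float64(0.09976616086175984))
```

Call:
move_arm(
  deltas=[0,0,0,0,0,0,1,0,0,0,0,0,0,1,0,0,0,0,0,0,1,0,0,0,0,0,0,1,0,0,-0.02,0,0,0,1,0,0,-0.06,0,0,0,1,0,0,-0.12,0,0,0,1,-0.548,0.012,-0.17,0,0,0,1,-0.548,0.012,-0.17,0,0,0,1,-0.548,0.012,-0.17,0,0,0,1,-0.548,0.012,-0.17,0,0,0,1,-0.548,0.012,-0.17,0,0,0,1],
)

```text
t: 13.4
tool_pos: [0.5229, -0.0401, 0.226]
orientation: [2.349, 2.083, 0.003]
force: [1.8, -0.4, 0.0]
opening: 0.0933
gripper_force: 0.0
```

Run:
```python
from h import *
s=robot.read_state();print(s["tool_pos"],s["orientation"],s["opening"])
for c in("scene","top"):
    img,W=cloud(c)
    print(c,fit(W,(.45,.68,.13,.42),.056));print(fit(W,(.45,.68,.13,.42),.1,.004))
    print("small",fit(W,(.42,.58,-.38,-.17),.042,.004))
```

```text
[ 0.5229465  -0.040146    0.22598155] [2.34887818 2.083254   0.00250452] 0.0932628635087484
scene (2269, ((554.9996948242188, 271.1078796386719), (201.11502075195312, 91.59203338623047), 83.62010955810547), np.float64(0.05620177206251253))
(4110, ((554.06787109375, 272.6454162597656), (169.6188201904297, 65.48835754394531), 83.86320495605469), np.float64(0.09993201810499684))
small (750, ((498.5418701171875, -270.9552307128906), (139.0831298828125, 58.0749397277832), 80.83430480957031), np.float64(0.04194256689955405))
top (478, ((526.3131103515625, 261.361328125), (80.06661987304688, 214.3571014404297), 16.59185028076172), np.float64(0.05618538185931271))
(3096, ((553.551513671875, 271.01220703125), (168.749267578125, 63.4554443359375), 83.09916687011719), np.float64(0.09998899623888365))
small (901, ((495.39862060546875, -306.9924621582031), (71.54251861572266, 50.63737106323242), 83.33811950683594), np.float64(0.041841429372287055))
```

Call:
move_arm(
  deltas=[-0.234,0.005,0,0,0,0,1,-0.234,0.005,0,0,0,0,1,-0.234,0.005,0,0,0,0,1,-0.234,0.005,0.05,0,0,0,1,-0.234,0.005,0.1,0,0,0,1,-0.234,0.005,0.126,0,0,0,1,-0.234,0.005,0.126,0,0,0,1],
)

```text
t: 14.38
tool_pos: [0.4988, -0.2699, 0.0962]
orientation: [-2.348, -2.081, 0.001]
force: [-0.2, -0.3, 0.3]
opening: 0.093
gripper_force: 0.0
```

Call:
move_arm(
  deltas=[-0.003,0,0.04,0,0,0,1,-0.003,0,0.06,0,0,0,1,-0.003,0,0.074,0,0,0,1,-0.003,0,0.074,0,0,0,1,-0.003,0,0.074,0,0,0,0,-0.003,0,0.074,0,0,0,0,-0.003,0,0.074,0,0,0,0,-0.003,0,0.074,0,0,0,0,-0.003,0,0.074,0,0,0,0],
  squeeze=25,
)

```text
t: 15.5
tool_pos: [0.4998, -0.2742, 0.024]
orientation: [2.35, 2.084, 0.0]
force: [0.0, -0.1, 0.8]
opening: 0.0521
gripper_force: 24.9
```

Call:
move_arm(
  deltas=[0,0,-0.04,0,0,0,0,0,0,-0.09,0,0,0,0,0,0,-0.14,0,0,0,0,0.547,-0.011,-0.176,0,0,0,0,0.547,-0.011,-0.176,0,0,0,0,0.547,-0.011,-0.176,0,0,0,0,0.547,-0.011,-0.176,0,0,0,0,0.547,-0.011,-0.176,0,0,0,0,0.547,-0.011,-0.176,0,0,0,0,0.547,-0.011,-0.176,0,0,0,0,0.547,-0.011,-0.176,0,0,0,0,0.547,-0.011,-0.176,0,0,0,0],
)

```text
t: 17.0
tool_pos: [0.5534, 0.2727, 0.199]
orientation: [-2.349, -2.085, 0.002]
force: [-0.2, -0.0, -4.0]
opening: 0.0519
gripper_force: 24.9
```

Call:
move_arm(
  deltas=[-0.001,0,0.03,0,0,0,0,-0.001,0,0.055,0,0,0,0,-0.001,0,0.068,0,0,0,0,-0.001,0,0.072,0,0,0,0,-0.001,0,0.074,0,0,0,0,-0.001,0,0.074,0,0,0,0],
)

```text
t: 17.75
tool_pos: [0.5548, 0.2693, 0.1269]
orientation: [2.351, 2.083, 0.002]
force: [0.2, -0.0, -3.3]
opening: 0.0519
gripper_force: 24.9
```

Run:
```python
from h import *
img,W=cloud("scene");s=robot.read_state();print(s["tool_pos"],s["force"])
print(fit(W,(.45,.68,.13,.42),.1));
for h in(.141,.144,.147):print(fit(W,(.45,.68,.13,.42),h,.003,3))
```

```text
[0.55474399 0.26933854 0.12691633] [-0.3624008   0.03355877 -3.28080997]
(1705, ((556.7175903320312, 272.8990173339844), (170.593994140625, 62.766746520996094), 85.59578704833984), np.float64(0.10004473611853193))
(514, ((577.8048095703125, 275.3551330566406), (45.40814208984375, 145.36270141601562), 10.802249908447266), np.float64(0.1411699301840673))
(2061, ((559.3011474609375, 271.2969055175781), (74.76654052734375, 144.6387176513672), 7.446595668792725), np.float64(0.14479571886224632))
(1676, ((561.1891479492188, 271.0003662109375), (70.52996063232422, 142.17620849609375), 5.199221134185791), np.float64(0.14539021307946848))
```

Call:
move_arm(
  deltas=[0.0015,-0.001,0.001,0,0,0,0,0.0015,-0.001,0.002,0,0,0,0,0.0015,-0.001,0.003,0,0,0,0,0.0015,-0.001,0.004,0,0,0,0,0.0015,-0.001,0.005,0,0,0,0,0.0015,-0.001,0.006,0,0,0,0,0.0015,-0.001,0.007,0,0,0,0,0.0015,-0.001,0.007,0,0,0,0],
)

```text
t: 18.8
tool_pos: [0.5534, 0.2709, 0.1199]
orientation: [2.35, 2.084, 0.001]
force: [-4.7, -2.1, 6.0]
opening: 0.0518
gripper_force: 24.9
```

Contact made; I'll release, lift away and check.

Call:
move_arm(
  deltas=[0,0,0,0,0,0,1,0,0,0,0,0,0,1,0,0,0,0,0,0,1,0,0,0,0,0,0,1,0,0,-0.02,0,0,0,1,0,0,-0.06,0,0,0,1,0,0,-0.11,0,0,0,1,-0.3,0,-0.13,0,0,0,1,-0.3,0,-0.13,0,0,0,1,-0.3,0,-0.13,0,0,0,1,-0.3,0,-0.13,0,0,0,1,-0.3,0,-0.13,0,0,0,1],
)

```text
t: 20.3
tool_pos: [0.5172, -0.0293, 0.251]
orientation: [2.35, 2.082, 0.002]
force: [0.9, -0.2, 0.2]
opening: 0.0925
gripper_force: 0.0
```

Call:
move_arm(
  deltas=[-0.1,0,0,0,0,0,1,-0.1,0,0,0,0,0,1,-0.1,0,0,0,0,0,1],
)

```text
t: 20.68
tool_pos: [0.5052, -0.1289, 0.2505]
orientation: [2.353, 2.078, 0.001]
force: [-0.1, 1.2, 0.3]
opening: 0.0928
gripper_force: 0.0
```

Run:
```python
from h import *
for c in("scene","top"):
    img,W=cloud(c);b=(.45,.68,.13,.42)
    for h in(.056,.1,.138):print(c,fit(W,b,h,.004))
    save("end_"+c,img)
    if c=="top":i=img
    else:j=img
f=lambda a:cv2.resize(a,(400,300))
save("end",np.hstack([f(i[190:295,90:230]),f(j[235:385,360:560])]))
```

```text
scene (2438, ((555.16845703125, 270.5870056152344), (201.88677978515625, 92.59503173828125), 84.19918823242188), np.float64(0.0561376401429786))
scene (1518, ((555.7256469726562, 272.99737548828125), (169.27005004882812, 63.91096496582031), 84.90836334228516), np.float64(0.09990549482482239))
scene (2735, ((551.3090209960938, 272.6412353515625), (139.6921844482422, 58.10459899902344), 82.68983459472656), np.float64(0.13794595865033277))
top (919, ((554.5477294921875, 269.5345458984375), (200.0797119140625, 90.19526672363281), 83.28121185302734), np.float64(0.05634459110543282))
top (348, ((554.0547485351562, 270.0880432128906), (169.03335571289062, 58.58252716064453), 85.1712646484375), np.float64(0.10011514907234541))
top (2307, ((553.4774169921875, 270.20068359375), (139.9055938720703, 51.20608139038086), 82.40119171142578), np.float64(0.13809219471900133))
```

View pics/end.png

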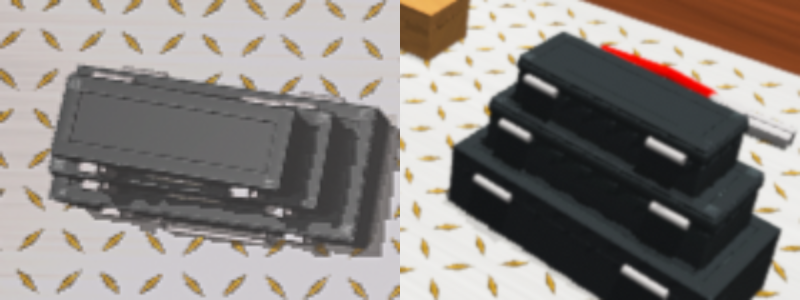

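The column stands square: the top view shows small-case latches at about (90,168)/(243,190) in the crop, and every case shows plates at the rear too. Before handing in, I'll check by depth that those rear plates are flush hinges.

Run:
```python
from h import *
u=np.array([.9930,-.118]);v=np.array([.118,.993]);c=np.array([.554,.2712])
for cam in("scene","top"):
    img,W=cloud(cam);s=(W[...,:2]-c)@u;w=(W[...,:2]-c)@v;z=W[...,2];b=img.min(-1)
    for n,(z0,z1,d,L) in dict(big=(.006,.05,45,100),mid=(.062,.096,32,85),small=(.104,.134,26,70)).items():
        sg=1 if cam=="scene" else -1
        m=(abs(sg*s-d/1000)<.012)&(abs(w)<L/1000-.004)&(z>z0)&(z<z1)
        br=m&(b>120);dk=m&(b<70)
        print(cam,n,br.sum(),dk.sum(),"plate s",np.median(s[br])*1000,"face s",np.median(s[dk])*1000,"w",np.percentile(w[br]*1000,[10,90]) if br.sum() else 0)
```

```text
scene big 188 2989 plate s 48.10696504064092 face s 44.68409883008096 w [-67.79579127  69.66269449]
scene mid 146 2115 plate s 33.704298388490244 face s 29.915926140095138 w [-62.88810101  66.97847775]
scene small 146 1605 plate s 27.34895526931129 face s 23.794155721561932 w [-52.97426953  53.36924192]
top big 100 120 plate s -50.462995583892265 face s -44.11999411457679 w [-61.80718469  59.28455228]
top mid 21 103 plate s -34.57458480525951 face s -31.335670030832347 w [-61.91251575  62.3923581 ]
top small 25 81 plate s -28.470626463765846 face s -25.755147345154572 w [-51.27926769  49.86587752]
```

The rear plates stand out about 3.5 mm on every case, so protrusion alone doesn't tell latches from hinges. I'll look at the front faces close up.

Call:
move_arm(
  deltas=[0.436,-0.191,-0.03,0,0,0,1,0.436,-0.191,-0.03,0,0,0,1,0.436,-0.191,-0.03,-0.8,0,0,1,0.436,-0.191,-0.03,-0.8,0,0,1,0.436,-0.191,-0.03,-0.8,0,0,1,0.436,-0.191,-0.03,-0.8,0,0,1,0.436,-0.191,-0.03,-0.8,0,0,1,0.436,-0.191,-0.03,-0.8,0,0,1,0.436,-0.191,-0.03,-0.8,0,0,1,0.436,-0.191,-0.03,-0.8,0,0,1,0.436,-0.191,-0.03,-0.8,0,0,1],
)

```text
t: 22.25
tool_pos: [0.3672, 0.3299, 0.2786]
orientation: [1.836, 1.631, 0.689]
force: [-0.1, -0.6, 0.3]
opening: 0.0926
gripper_force: 0.0
```

Run:
```python
from h import *
img,W=cloud("wrist");save("front_raw",img)
j=robot.read_camera("scene")[0]
print(robot.read_state()["tool_pos"])
f=lambda a:cv2.resize(a,(400,300))
save("front",np.vstack([cv2.resize(img,(560,420)),np.hstack([cv2.resize(j[235:385,360:560],(240,180)),np.zeros((180,320,3),np.uint8)])]))
```

```text
[0.36810358 0.3287346  0.27921367]
```

View pics/front.png

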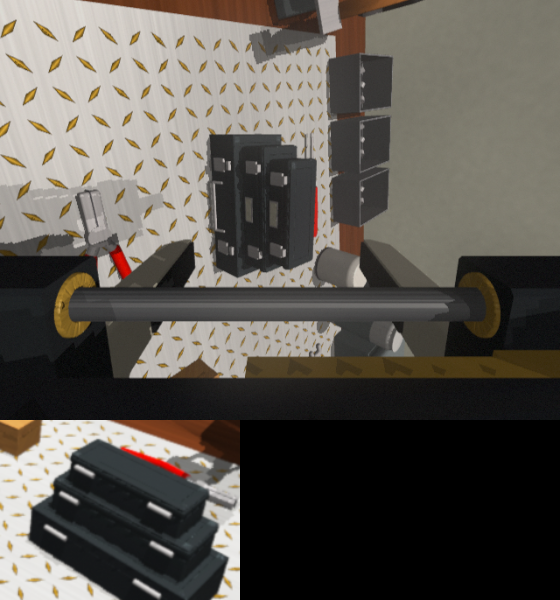

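The front view shows draw latches with catches on the front of all three cases (around (222,165)/(225,247), (253,168)/(255,252) and (278,180)/(280,258)), so the orientation is right. The stack is correct and the arm is clear.

```bash
python3 -c "
from plant import robot
print(robot.close_job())"
```

```text
the job is handed in; nothing more can be done
None
```

The job is handed in (verdict not shown): the big case's lid is shut, with the middle and small cases stacked on it, each measured about 5 mm or less off centre, with all latches on the front.

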